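# Make up the steam-engine and steamboat kits

## Task

Make up the two toy kits for the woodwork class from the beech blanks on the bench, each blank in its own compartment, right way up and resting on the tray's floor. The steam-engine kit goes in the squarish tray: the engine body in the long compartment, the thick boiler in the larger of the other two and the collared chimney in the smaller; the steamboat kit goes in the long narrow tray: the hull in the long compartment and the thin straight funnel in the short one. Leave the square post standing where it is.

Things in the scene. Friction and masses are not known exactly. Their poses are not given: they have to be found in the camera images.
- engine_center (a point): Beech engine body of a toy steam engine, one loose piece 46 wide (x), 120 long (y), 170 g: a block 36 high, with a cab on its -y end (40 long, full width, 62 high; roof to 66, 2-3 mm wider all round; dark windows). The point is the middle of the footprint, 18 above the underside; y along its length, away from the cab. It balances about 8 towards the cab from there.
- boiler_center (a point): Boiler: plain beech cylinder, diameter 46, 60 high, standing on end, about 70 g; the thickest round piece. The point is its centre, 30 mm above its underside; z along its axis, up.
- chimney_center (a point): Collared chimney of the engine: turned beech piece with a waist, 52 high, standing on its foot, about 26 g. Foot diameter 36 (8 high), waist diameter 24, top collar diameter 36 from 32 up to 52 mm; from above a round of 36. The point is its centre, 26 mm above its underside; z up.
- hull_center (a point): Beech hull of a toy steamboat, one loose piece 50 wide (x), 130 long (y), 36 high, 150 g: pointed bow at the +y end (sides straight and parallel from y = -55 to 12), low deckhouse on top (28 wide, 50 long, middle at y = -18, top at 50, dark round mark). The point is the middle of the footprint, 18 above the underside; y towards the bow.
- funnel_center (a point): Funnel of the boat: straight plain beech dowel, diameter 26, 52 high, standing on end, about 20 g; the thinnest round piece. The point is its centre, 26 mm above its underside; z up.
- post_center (a point): A square beech post, 26 x 26, 52 high, standing among the stock; not wanted in either kit. The point is its centre, 26 mm above its underside; z up.
- engine_tray: Engine kit tray, dark grey, fixed, 158 (x) by 152 (y); floor, walls and dividers 4 thick, rims 14 high (10 above the floor). Origin at the centre of the underside, z up. Three compartments, inner x by y and middle in tray x, y: engine body 76 x 144 at (37, 0); boiler 70 x 84 at (-40, -30); chimney 70 x 56 at (-40, 44). Finger lugs stick out 13 at rim height on the y ends.
- boat_tray: Boat kit tray, dark grey, fixed, long and narrow, 82 (x) by 222 (y); floor, walls and divider 4 thick, rims 14 high (10 above the floor). Origin at the centre of the underside, z up. Two compartments, inner x by y and middle in tray x, y: hull 74 x 154 at (0, -30); funnel 74 x 56 at (0, 79). Finger lugs stick out 13 at rim height on the y ends.
Things that resemble listed ones, but are neither listed nor needed, are in the scene too. Leave any yellow look-alike of the part that bears hull_center alone.

How it is judged (in metres and radians):
At the end, for the whole second after the job is handed in: Engine body, boiler and chimney in their own compartments of the engine tray, hull and funnel in theirs of the boat tray, either end of body and hull leading: on the floor (height within 3 mm), upright within 0.1 rad, and staying there; square post upright, within 20 mm of its start (x of engine_center in the frame of engine_tray between 0.02 and 0.054 m and y of engine_center in the frame of engine_tray between -0.014 and 0.014 m and z of engine_center in the frame of engine_tray between 0.019 and 0.025 m and angle between each of engine_center, boiler_center, chimney_center, hull_center, funnel_center, post_center's own z axis and vertical below 0.1 rad and x of boiler_center in the frame of engine_tray between -0.054 and -0.026 m and y of boiler_center in the frame of engine_tray between -0.051 and -0.009 m and z of boiler_center in the frame of engine_tray between 0.031 and 0.037 m and x of chimney_center in the frame of engine_tray between -0.059 and -0.021 m and y of chimney_center in the frame of engine_tray between 0.032 and 0.056 m and z of chimney_center in the frame of engine_tray between 0.027 and 0.033 m and x of hull_center in the frame of boat_tray between -0.014 and 0.014 m and y of hull_center in the frame of boat_tray between -0.044 and -0.016 m and z of hull_center in the frame of boat_tray between 0.019 and 0.025 m and x of funnel_center in the frame of boat_tray between -0.026 and 0.026 m and y of funnel_center in the frame of boat_tray between 0.062 and 0.096 m and z of funnel_center in the frame of boat_tray between 0.027 and 0.033 m and distance of post_center from where it was at the start of the episode below 0.02 m); the robot touches nothing.
It fails at once if the square post is pushed more than 20 mm or picked up (distance of post_center from where it was at the start of the episode above 0.02 m).
It also fails if it takes over 112 s, if anything falls off the work surface, if the arm or the gripper's body presses on something with over 40 N, if the wrist force passes 120 N, or if a joint passes its speed limit or range.

## Robot

A 6-joint arm with a two-finger parallel gripper is mounted at the origin on the work surface. World frame = base frame: x ahead of the robot, y to its left, z up, the work surface at z = 0. Lengths are in m, angles in degrees, forces in N, time in s.
With the tool pointing down it reaches from about 0.3 to 0.75 m from the base axis. Payload 8.5 kg.
Tool frame: the origin (TCP) lies midway between the tips of the shut fingers; the grasp point (between the pads) lies env.tcp_to_grasp behind it (env.tcp_to_grasp is the distance from the TCP to the grasp point, in m); z points along the fingers, y is the line along which they close (so a half turn about z gives the same grasp; the last joint's range is limited). The gripper opens to 85 mm and grips with 20 to 120 N. Pads are 22 mm wide; open, the fingers measure 114 mm over their backs; the gripper's body (76 mm by 85 mm) begins 54 mm behind the grasp point. The pads swing forward as they close: fully open they stand 13 mm farther back than shut.
Start: joints at [57.966, 21.807, 74.336, -0, 83.858, -12.336], TCP at [0.185, 0.518, 0.231] pointing down, gripper open.
Joint ranges: [-178.18, 178.18], [-50.72, 133.34], [12.68, 142.11], [-81.47, 261.47], [9.98, 163.14], [-165.26, 165.26]. Speed limits (degrees/s): [136.94, 136.94, 180, 180, 180, 180].

## Interface

Orientations are given as a 3x3 rotation matrix whose columns are the frame's x, y, z axes.
In Python, from rig import observe, optics, job, env gives the robot as it stands. The module is installed in compiled form; this text tells all that it offers.
- The arm moves only by the shell command python3 -m jog 'ROWS' [FORCE]. ROWS is JSON, a list of rows, each a list of 7 numbers: the turn, a rotation vector about the tool's x, y, z in rad, then the shift along the tool's x, y, z in m, then the opening in per cent of the stroke, from 0 (shut) to 100 (fully open). A call has 1 to 10 rows; each row shifts and turns the commanded pose from where the row before left it, along the tool's axes as they then stand; what a row does not reach is not made up. A row lasts 1/8 s, in which the tool goes at most 62.5 mm and 10.7 degrees, less where a joint would pass 70% of its speed; a pose out of reach is approached as far as the arm can. A call is refused whole if a number of a shift passes 0.0625 or a number of a turn 0.188, either way. A call with a gripper value outside its range is refused whole. The fingers move at their own pace and stop on an object; FORCE is the grip in N (left out, the last holds). Time passes only in rows, so rows that do not move let the fingers close. It gives the time, the measured TCP pose, the force, the opening and the grip force at its end, in the units of the state.
- observe(): the state, without advancing time (a new reading comes with each control period).
- optics.get_image(name): name is "side" or "top"; returns a dict with "pixels" (480x640x3 uint8, red, green, blue), "mtx" (3x3 intrinsics, pixels), "rvec" (rotation vector, rad) and "tvec" (3), from world to camera coordinates, as OpenCV has them. Camera axes: x right, y down, z forward; pixel columns grow to the right and rows downward; lengths in m; the calibration is good to about 2 mm. A picture is of the moment at which its call begins. There is no depth.
- job.close_job(): hands the job in; it is judged then, once.
The state is a dict: "time_s": time; "q": joint angles; "qvel": joint speeds; "joint_efforts": joint torques, N m; "position": TCP position; "tool_rot": TCP orientation; "ft_force": force on the tool from outside, world axes, zero at the start; "wrist_torque": the same for the moment, N m; "grip_width": finger opening in m; "gripper_force": force on a finger pad.
Only numpy, scipy, OpenCV 4.12 (cv2) and the standard library are available. Lean on these libraries where they do the work, as an engineer would, in place of code of your own. Each camera call takes 0.05 s, during which the arm holds its last target. There are 200 camera calls.

## Working session

There is one attempt and no reset: what is moved stays moved. The work goes in short steps, Python scripts to look and compute and a shell command to move; the robot and the scene stay as the last step left them, time stands still between calls to the robot, and variables do not carry over. Pictures are saved under pics/ and viewed, at most 14 in all, crops included, and the job is handed in when it is done.

```bash
mkdir -p pics
cat > h.py <<'E'
import numpy as np, cv2
from rig import observe, optics, job, env
def cam(n):
    d=optics.get_image(n); R=cv2.Rodrigues(np.array(d["rvec"],float))[0]
    return d["pixels"],np.array(d["mtx"],float),R,np.array(d["tvec"],float).ravel()
def save(n,f,crop=None,s=1):
    c=cam(n); im=c[0]
    if crop: x0,y0,x1,y1=crop; im=im[y0:y1,x0:x1]
    im=cv2.resize(im,None,fx=s,fy=s,interpolation=cv2.INTER_CUBIC)
    cv2.imwrite("pics/"+f,im[:,:,::-1]); return c
def back(c,u,v,z):
    _,K,R,t=c; d=R.T@np.linalg.inv(K)@np.array([u,v,1.]); o=-R.T@t
    return o+d*(z-o[2])/d[2]
def proj(c,p):
    _,K,R,t=c; q=K@(R@np.array(p,float)+t); return q[:2]/q[2]
E
python3 - <<'E'
from h import *
c=save("top","top1.png",None,1.25); d=save("side","side1.png",None,1.25)
s=observe(); print({k:np.round(v,3) for k,v in s.items()},env.tcp_to_grasp)
for x in(c,d): print(-x[2].T@x[3], x[2].round(2), x[1].round(0))
E
```

```text
{'time_s': np.float64(0.1), 'q': array([ 57.964,  21.839,  74.38 ,   0.   ,  83.856, -12.337]), 'qvel': array([ 0.074, -0.06 , -0.157, -0.056, -0.009,  0.073]), 'joint_efforts': array([ 3.0000e-03, -4.4922e+01, -2.3166e+01, -0.0000e+00,  4.0000e-03,
        0.0000e+00]), 'position': array([0.185, 0.518, 0.231]), 'tool_rot': array([[-0.941,  0.337, -0.001],
       [ 0.337,  0.941, -0.001],
       [ 0.   , -0.001, -1.   ]]), 'ft_force': array([-0.176, -0.548,  0.721]), 'wrist_torque': array([-0.007,  0.032, -0.035]), 'gripper_force': np.float64(0.0), 'grip_width': np.float64(0.085)} 0.0187
[ 0.36655287 -0.01328341  0.83865787] [[-0.01 -1.   -0.01]
 [-0.98  0.01 -0.21]
 [ 0.21  0.   -0.98]] [[434.   0. 326.]
 [  0. 434. 238.]
 [  0.   0.   1.]]
[ 0.0586166  -0.76867577  0.63599695] [[ 0.87 -0.5   0.02]
 [-0.25 -0.48 -0.84]
 [ 0.43  0.72 -0.54]] [[476.   0. 319.]
 [  0. 476. 244.]
 [  0.   0.   1.]]
```

View pics/top1.png

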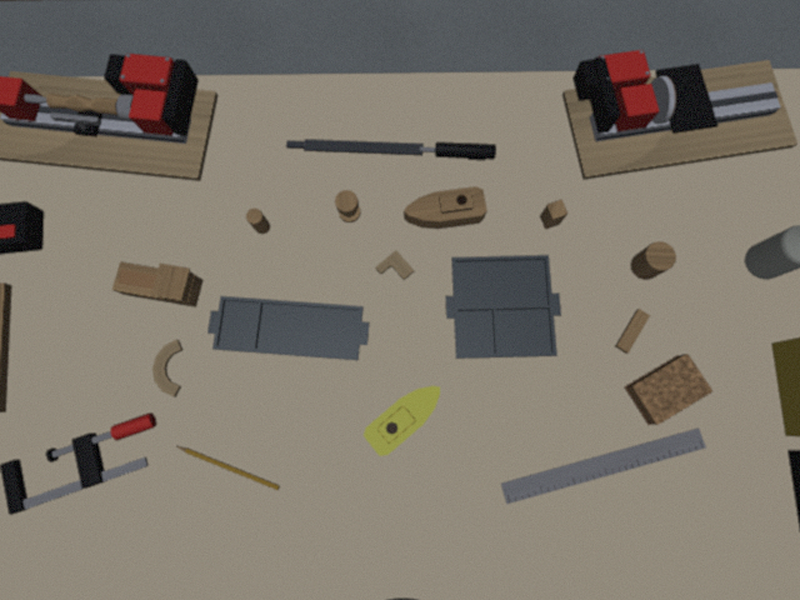

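View pics/side1.png

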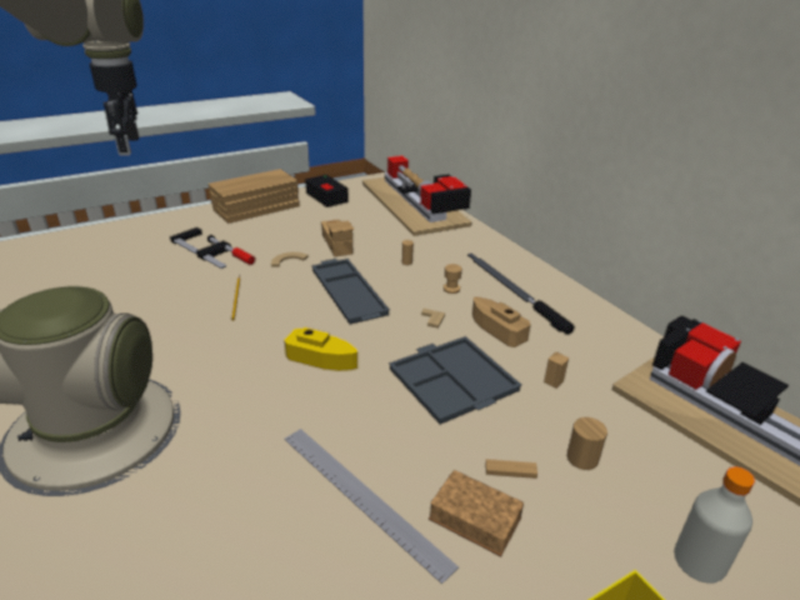

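Candidates in the top view at 1.25x:
- Engine body (155,283)
- Funnel: dowel (258,221), not the square post (553,213)
- Chimney (347,206)
- Hull: beech (447,207), not the yellow look-alike (403,420)
- Boiler (653,260)
- Boat tray (290,328), engine tray (503,306)

I'll check these choices in close crops.

Run:
```python
from h import *
save("top","tl.png",(80,140,300,300),3.6); save("top","tr.png",(300,140,560,300),3)
```

```text
(no output)
```

View pics/tl.png

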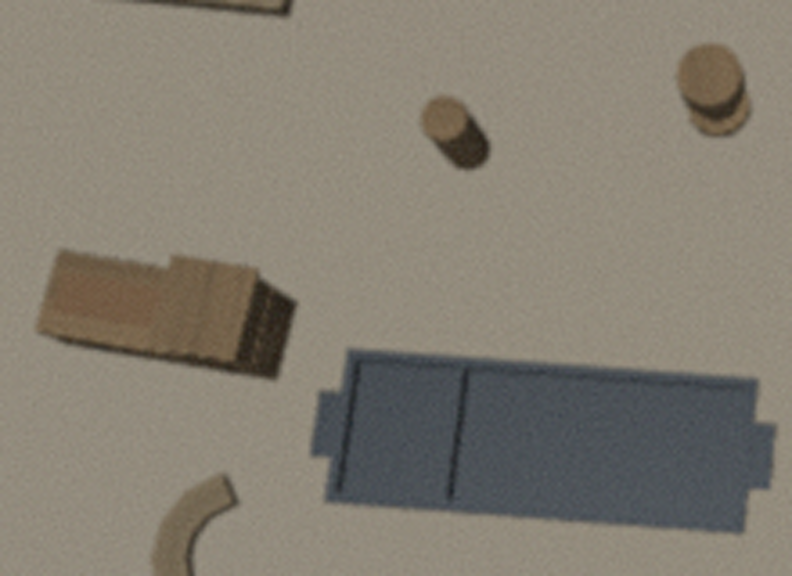

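View pics/tr.png

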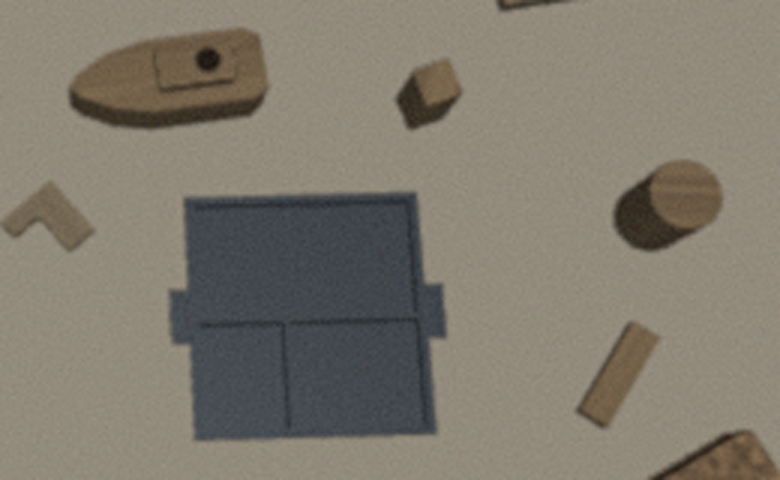

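Beech pieces and trays are clear. The engine tray's long compartment is at the top of the view (+x) and its small one is bottom left (+y). The boat tray's short compartment is on the left (+y).

Run:
```python
from h import *
import json
c=cam("top")
L=lambda u,v,z:back(c,(u+.5)/3.6-.5+80,(v+.5)/3.6-.5+140,z)[:2]
R=lambda u,v,z:back(c,(u+.5)/3-.5+300,(v+.5)/3-.5+140,z)[:2]
P={}
def yaw(v): return np.degrees(np.arctan2(v[1],v[0]))
f=(L(60,250,.036)+L(38,332,.036))/2; b=(L(260,270,.066)+L(238,360,.066))/2
print("eng",f,b,np.linalg.norm(f-b),"yaw of y",yaw(f-b)); u=(f-b)/np.linalg.norm(f-b); print("ctr",(f-u*.06),(b+u*.0625))
print("funnel",L(444,118,.052),"chim",L(711,76,.052),"boiler",R(686,195,.06),"post",R(440,80,.052))
print("hull bow",R(70,90,.036),"stern",R(259,30,.036),R(268,84,.036),"deck",[R(*q,.05) for q in((155,50),(237,38),(238,80),(163,90))])
for n,F,q in(("et",R,((184,198),(415,192),(436,433),(195,440))),("bt",L,((347,349),(758,379),(743,532),(326,502)))):
    k=[F(*p,.014) for p in q]; print(n,np.mean(k,0),[np.linalg.norm(k[i]-k[i-1]).round(4) for i in range(4)],"yaw y",yaw(k[0]-k[1]),yaw(k[3]-k[2]),"yaw x",yaw(k[0]-k[3]),yaw(k[1]-k[2]))
```

```text
eng [0.57942245 0.4344504 ] [0.55769496 0.31403004] 0.12236480929305997 yaw of y 79.77214297001348
ctr [0.56876866 0.37540384] [0.56879266 0.37553688]
funnel [0.66814385 0.22396622] chim [0.69030554 0.08167107] boiler [ 0.59431582 -0.38880691] post [ 0.67499301 -0.24382694]
hull bow [ 0.67720495 -0.00663089] stern [ 0.71766444 -0.13168801] [ 0.67982768 -0.13608634] deck [array([ 0.69852305, -0.06191734]), array([ 0.70617078, -0.1151736 ]), array([ 0.6773173 , -0.11478922]), array([ 0.67108013, -0.06644139])]
et [ 0.53111501 -0.15846044] [np.float64(0.1593), np.float64(0.1522), np.float64(0.1589), np.float64(0.1526)] yaw y 90.89809538776255 91.07367898187269 yaw x 0.9583036408642994 1.092163438982925
bt [0.50003091 0.1732346 ] [np.float64(0.0833), np.float64(0.2237), np.float64(0.0826), np.float64(0.2223)] yaw y 85.13277571412115 85.31209750351019 yaw x -4.049771531193541 -5.065100668236427
```

```bash
cat > go.py <<'E'
import sys; from h import *
from scipy.spatial.transform import Rotation as Ro
def go(x,y,z,yaw):
    s=observe(); R=np.array(s["tool_rot"]); a=np.radians(yaw)
    yv=np.array([np.cos(a),np.sin(a),0]); zv=np.array([0,0,-1.]); T=np.c_[np.cross(yv,zv),yv,zv]
    d=R.T@(np.array([x,y,z])-np.array(s["position"])); rv=Ro.from_matrix(R.T@T).as_rotvec()
    print("t",round(s["time_s"],2),"pos",np.round(s["position"],4),"shift(tool)",d.round(4),"turn",rv.round(4),"w",round(s["grip_width"],4),"gf",np.round(s["gripper_force"],1),"F",np.round(s["ft_force"],1),"q6",s["q"][5].round(1))
go(*map(float,sys.argv[1:]))
E
python3 go.py .5678 .3696 .14 -10; python3 -m jog '[[0,0,0,0,0,0,100]]' 40
```

```text
t 0.25 pos [0.1853 0.5177 0.231 ] shift(tool) [-0.4101 -0.0105  0.091 ] turn [-6.0000e-04  3.0000e-04  1.4016e+00] w 0.0854 gf 0.0 F [-0.  -0.6 -0.5] q6 -12.3
time_s: 0.38
position: [0.1854, 0.5178, 0.2312]
tool_rot: [[-0.941, 0.337, -0.0], [0.337, 0.941, -0.0], [0.0, -0.0, -1.0]]
ft_force: [-0.7, 0.6, 0.7]
grip_width: 0.0857
gripper_force: 0.0
```

```bash
python3 -m jog '[[0,0,0,-0.0512,-0.0013,0,100],[0,0,0,-0.0512,-0.0013,0,100],[0,0,0,-0.0512,-0.0013,0,100],[0,0,0,-0.0512,-0.0013,0,100],[0,0,0,-0.0512,-0.0013,0,100],[0,0,0,-0.0512,-0.0013,0,100],[0,0,0,-0.0512,-0.0013,0,100],[0,0,0,-0.0512,-0.0013,0,100]]' >/dev/null
python3 -m jog '[[0,0,0.1557,0,0,0.01,100],[0,0,0.1557,0,0,0.01,100],[0,0,0.1557,0,0,0.01,100],[0,0,0.1557,0,0,0.01,100],[0,0,0.1557,0,0,0.01,100],[0,0,0.1557,0,0,0.01,100],[0,0,0.1557,0,0,0.01,100],[0,0,0.1557,0,0,0.01,100],[0,0,0.1557,0,0,0.01,100],[0,0,0,0,0,0,100]]'
python3 go.py .5678 .3696 .008 -10
```

```text
time_s: 2.62
position: [0.5672, 0.3698, 0.1405]
tool_rot: [[0.172, 0.985, -0.002], [0.985, -0.172, -0.001], [-0.001, -0.002, -1.0]]
ft_force: [-0.4, 0.7, 0.4]
grip_width: 0.0855
gripper_force: 0.0
t 2.62 pos [0.5672 0.3698 0.1405] shift(tool) [1.000e-04 8.000e-04 1.325e-01] turn [-0.0015  0.001   0.0016] w 0.0855 gf 0.0 F [-0.4  0.7  0.4] q6 33.0
```

```bash
python3 -m jog '[[0,0,0,0,0.001,0.03,100],[0,0,0,0,0,0.035,100],[0,0,0,0,0,0.035,100],[0,0,0,0,0,0.0225,100],[0,0,0,0,0,0.01,100],[0,0,0,0,0,0,100],[0,0,0,0,0,0,30],[0,0,0,0,0,0,30],[0,0,0,0,0,0,30],[0,0,0,0,0,0,30]]' 50
python3 - <<'E'
from h import *
save("side","e1.png",(230,100,400,230),4)
E
```

```text
time_s: 3.88
position: [0.5689, 0.37, 0.01]
tool_rot: [[0.173, 0.985, 0.001], [0.985, -0.173, 0.001], [0.001, 0.001, -1.0]]
ft_force: [-1.2, 0.2, 6.4]
grip_width: 0.0449
gripper_force: 53.6
```

View pics/e1.png

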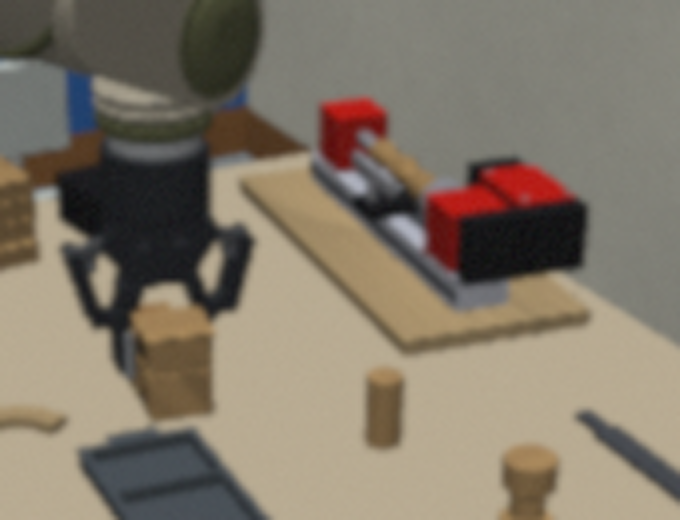

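```bash
python3 -m jog '[[0,0,0,0,0,-0.02,30],[0,0,0,0,0,-0.04,30],[0,0,0,0,0,-0.035,30],[0,0,0,0,0,0,30]]'; python3 go.py .5682 -.1638 .105 1
```

```text
time_s: 4.42
position: [0.5694, 0.3702, 0.1063]
tool_rot: [[0.173, 0.985, 0.005], [0.985, -0.173, 0.002], [0.003, 0.004, -1.0]]
ft_force: [0.4, -0.8, -2.0]
grip_width: 0.0452
gripper_force: 52.9
t 4.42 pos [0.5694 0.3702 0.1063] shift(tool) [-5.262e-01  9.130e-02  3.000e-04] turn [ 0.0046 -0.0024 -0.1916] w 0.0452 gf 52.9 F [ 0.4 -0.8 -2. ] q6 33.0
```

```bash
python3 -m jog '[[0,0,0,-0.0526,0.0091,0,30],[0,0,0,-0.0526,0.0091,0,30],[0,0,0,-0.0526,0.0091,0,30],[0,0,0,-0.0526,0.0091,0,30],[0,0,0,-0.0526,0.0091,0,30],[0,0,0,-0.0526,0.0091,0,30],[0,0,0,-0.0526,0.0091,0,30],[0,0,0,-0.0526,0.0091,0,30],[0,0,0,-0.0526,0.0091,0,30],[0,0,0,-0.0526,0.0091,0,30]]' >/dev/null;  python3 -m jog '[[0.0046,-0.0024,-0.0958,0,0,0,30],[0,0,-0.0958,0,0,0,30],[0,0,0,0,0,0,30],[0,0,0,0,0,0,30],[0,0,0,0,0,0,30]]'; python3 go.py .5682 -.1638 .015 1
python3 - <<'E'
from h import *
save("top","e2.png",(300,140,560,300),3)
E
```

```text
time_s: 6.3
position: [0.5668, -0.1638, 0.1035]
tool_rot: [[-0.017, 1.0, -0.005], [1.0, 0.017, -0.002], [-0.001, -0.005, -1.0]]
ft_force: [0.5, 0.3, -1.9]
grip_width: 0.0451
gripper_force: 52.6
t 6.3 pos [ 0.5668 -0.1638  0.1035] shift(tool) [0.0001 0.0019 0.0885] turn [-0.0053  0.0015 -0.0009] w 0.0451 gf 52.6 F [ 0.5  0.3 -1.9] q6 -28.4
```

View pics/e2.png

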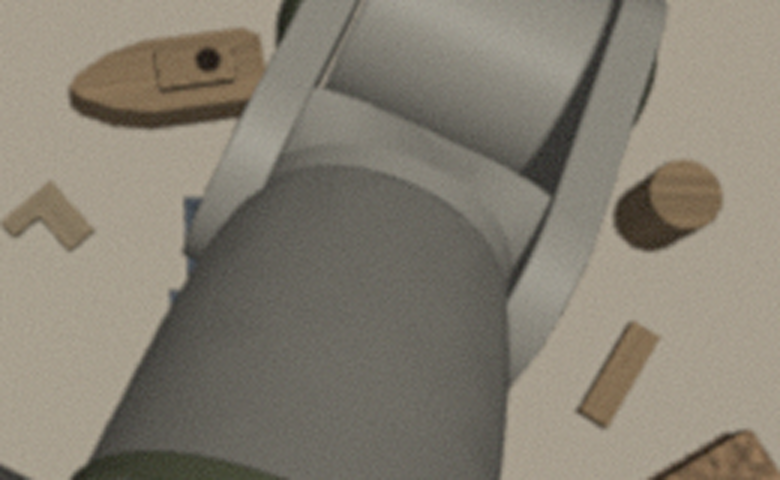

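The arm hides the tray here, so I'll lower on the numbers (contact shows in the force) and check after releasing.

```bash
python3 -m jog '[[-0.0053,0.0015,0,0,0.0018,0.02,30],[0,0,0,0,0,0.03,30],[0,0,0,0,0,0.02,30],[0,0,0,0,0,0.012,30],[0,0,0,0,0,0.003,30],[0,0,0,0,0,0.002,30],[0,0,0,0,0,0,30],[0,0,0,0,0,0,30]]'; python3 go.py .5682 -.1638 .013 1
```

```text
time_s: 7.35
position: [0.5688, -0.1642, 0.0173]
tool_rot: [[-0.017, 1.0, 0.001], [1.0, 0.017, -0.001], [-0.001, 0.001, -1.0]]
ft_force: [-0.3, 0.7, -1.7]
grip_width: 0.0449
gripper_force: 52.7
t 7.35 pos [ 0.5688 -0.1642  0.0173] shift(tool) [ 0.0004 -0.0006  0.0043] turn [ 0.0011  0.0006 -0.0002] w 0.0449 gf 52.7 F [-0.3  0.7 -1.7] q6 -28.5
```

```bash
python3 -m jog '[[0,0,0,0,0,0.002,30],[0,0,0,0,0,0.0015,30],[0,0,0,0,0,0,30]]'; python3 -m jog '[[0,0,0,0,0,0,66],[0,0,0,0,0,0,66],[0,0,0,0,0,0,66],[0,0,0,0,0,-0.03,66],[0,0,0,0,0,-0.05,66],[0,0,0,0,0,-0.05,66],[0,0,0,0,0,0,100]]'; python3 go.py .5943 -.3888 .15 -89
```

```text
time_s: 7.72
position: [0.5687, -0.1641, 0.0139]
tool_rot: [[-0.017, 1.0, 0.001], [1.0, 0.017, -0.0], [-0.0, 0.001, -1.0]]
ft_force: [-1.9, 0.6, 5.3]
grip_width: 0.0453
gripper_force: 53.5
time_s: 8.6
position: [0.5701, -0.1647, 0.1472]
tool_rot: [[-0.017, 1.0, 0.007], [1.0, 0.017, -0.004], [-0.004, 0.007, -1.0]]
ft_force: [0.3, 0.3, -1.5]
grip_width: 0.0725
gripper_force: 0.0
t 8.6 pos [ 0.5701 -0.1647  0.1472] shift(tool) [-0.2245  0.0203 -0.0018] turn [ 0.0089 -0.0027  1.5708] w 0.0725 gf 0.0 F [ 0.3  0.3 -1.5] q6 -28.5
```

```bash
python3 -m jog '[[0.0089,-0.0027,0,-0.0561,0.0051,0,100],[0,0,0,-0.0561,0.0051,0,100],[0,0,0,-0.0561,0.0051,0,100],[0,0,0,-0.0561,0.0051,0,100]]' >/dev/null; python3 -m jog '[[0,0,0.1571,0,0,0.004,100],[0,0,0.1571,0,0,0.004,100],[0,0,0.1571,0,0,0.004,100],[0,0,0.1571,0,0,0.004,100],[0,0,0.1571,0,0,0.004,100],[0,0,0.1571,0,0,0.004,100],[0,0,0.1571,0,0,0.004,100],[0,0,0.1571,0,0,0.004,100],[0,0,0.1571,0,0,0.004,100],[0,0,0.1571,0,0,0.004,100]]' >/dev/null; python3 -m jog '[[0,0,0,0,0,0,100]]'; python3 go.py .5943 -.3888 .022 -89;  python3 - <<'E'
from h import *
save("top","e3.png",(300,140,560,300),3)
E
```

```text
time_s: 10.48
position: [0.5921, -0.3878, 0.1021]
tool_rot: [[1.0, 0.019, -0.01], [0.019, -1.0, -0.001], [-0.01, 0.001, -1.0]]
ft_force: [0.1, -0.5, 0.3]
grip_width: 0.0855
gripper_force: 0.0
t 10.47 pos [ 0.5921 -0.3878  0.1021] shift(tool) [0.003  0.0009 0.0801] turn [0.0012 0.0103 0.0011] w 0.0855 gf 0.0 F [ 0.1 -0.5  0.3] q6 46.4
```

View pics/e3.png

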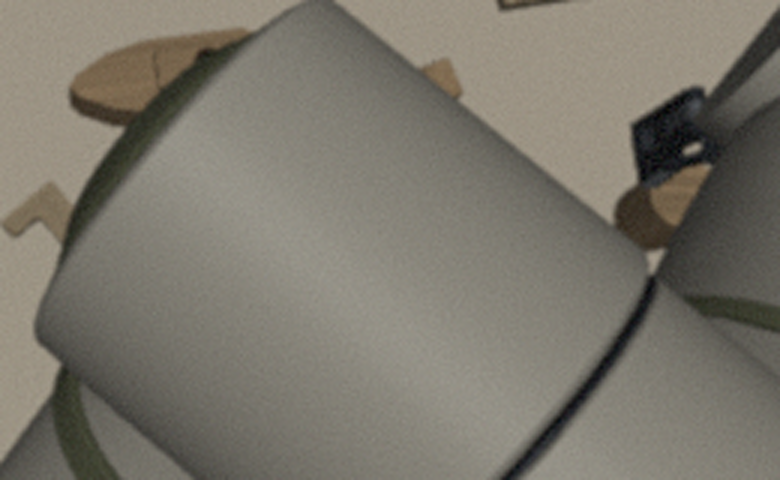

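```bash
python3 -m jog '[[0.0012,0.0103,0,0.0022,0.001,0.02,100],[0,0,0,0,0,0.035,100],[0,0,0,0,0,0.02,100],[0,0,0,0,0,0.005,100],[0,0,0,0,0,0,100],[0,0,0,0,0,0,30],[0,0,0,0,0,0,30],[0,0,0,0,0,0,30],[0,0,0,0,0,0,30]]' 30;  python3 go.py .5943 -.3888 .022 -89; python3 -m jog '[[0,0,0,0,0,-0.02,30],[0,0,0,0,0,-0.04,30],[0,0,0,0,0,-0.03,30],[0,0,0,0,0,0,30]]'; python3 go.py .4916 -.1892 .115 -89
```

```text
time_s: 11.65
position: [0.595, -0.3896, 0.0246]
tool_rot: [[1.0, 0.017, 0.003], [0.017, -1.0, -0.003], [0.003, 0.003, -1.0]]
ft_force: [0.2, 0.6, 5.2]
grip_width: 0.0449
gripper_force: 31.2
t 11.65 pos [ 0.595  -0.3896  0.0246] shift(tool) [-0.0007 -0.0008  0.0026] turn [ 0.0028 -0.003  -0.0003] w 0.0449 gf 31.2 F [0.2 0.6 5.2] q6 46.3
time_s: 12.15
position: [0.5952, -0.3897, 0.1159]
tool_rot: [[1.0, 0.017, 0.005], [0.017, -1.0, -0.005], [0.005, 0.005, -1.0]]
ft_force: [0.8, -0.5, -0.4]
grip_width: 0.0451
gripper_force: 30.9
t 12.15 pos [ 0.5952 -0.3897  0.1159] shift(tool) [-0.1001 -0.2022 -0.0006] turn [ 0.0048 -0.0049 -0.0002] w 0.0451 gf 30.9 F [ 0.8 -0.5 -0.4] q6 46.3
```

```bash
python3 -m jog '[[0.0048,-0.0049,0,-0.025,-0.0506,0,30],[0,0,0,-0.025,-0.0506,0,30],[0,0,0,-0.025,-0.0506,0,30],[0,0,0,-0.025,-0.0506,0,30],[0,0,0,0,0,0.02,30],[0,0,0,0,0,0.03,30],[0,0,0,0,0,0.02,30],[0,0,0,0,0,0.01,30],[0,0,0,0,0,0,30],[0,0,0,0,0,0,30]]';  python3 go.py .4916 -.1892 .0285 -89
```

```text
time_s: 13.4
position: [0.491, -0.1884, 0.0347]
tool_rot: [[1.0, 0.017, -0.002], [0.017, -1.0, 0.003], [-0.002, -0.003, -1.0]]
ft_force: [-0.4, -0.6, 0.2]
grip_width: 0.045
gripper_force: 31.1
t 13.4 pos [ 0.491  -0.1884  0.0347] shift(tool) [0.0006 0.0008 0.0062] turn [-0.0026  0.0024 -0.0003] w 0.045 gf 31.1 F [-0.4 -0.6  0.2] q6 55.1
```

Next pick is the chimney at (.6903,.0817), going over at height with the fingers closing along y.

```bash
python3 -m jog '[[0,0,0,0.0006,0,0.004,30],[0,0,0,0,0,0.002,30],[0,0,0,0,0,0.001,30],[0,0,0,0,0,0,30]]'; python3 -m jog '[[0,0,0,0,0,0,68],[0,0,0,0,0,0,68],[0,0,0,0,0,0,68],[0,0,0,0,0,-0.03,68],[0,0,0,0,0,-0.05,68],[0,0,0,0,0,-0.04,68],[0,0,0,0,0,0,100]]'; python3 go.py .6903 .0817 .13 -89
```

```text
time_s: 13.9
position: [0.4915, -0.1883, 0.0286]
tool_rot: [[1.0, 0.017, -0.002], [0.017, -1.0, 0.002], [-0.002, -0.002, -1.0]]
ft_force: [-4.4, 1.5, 13.2]
grip_width: 0.0452
gripper_force: 32.4
time_s: 14.78
position: [0.4928, -0.1892, 0.1498]
tool_rot: [[1.0, 0.017, 0.002], [0.017, -1.0, -0.0], [0.002, 0.0, -1.0]]
ft_force: [0.5, 0.2, -0.9]
grip_width: 0.0741
gripper_force: 0.0
t 14.78 pos [ 0.4928 -0.1892  0.1498] shift(tool) [ 0.2021 -0.2675  0.0201] turn [ 0.0003 -0.0017 -0.0002] w 0.0741 gf 0.0 F [ 0.5  0.2 -0.9] q6 55.1
```

```bash
python3 -m jog '[[0,0,0,0.0337,-0.0446,0,100],[0,0,0,0.0337,-0.0446,0,100],[0,0,0,0.0337,-0.0446,0,100],[0,0,0,0.0337,-0.0446,0,100],[0,0,0,0.0337,-0.0446,0,100],[0,0,0,0.0337,-0.0446,0,100],[0,0,0,0,0,0.02,100],[0,0,0,0,0,0.02,100],[0,0,0,0,0,0,100],[0,0,0,0,0,0,100]]' >/dev/null; python3 go.py .6903 .0817 .020 -89
python3 - <<'E'
from h import *
save("top","c1.png",(80,120,560,300),1.65)
save("side","c2.png",(300,140,470,320),3.2)
E
```

```text
t 16.02 pos [0.6894 0.0824 0.1076] shift(tool) [0.0011 0.001  0.0876] turn [-0.0031  0.0029 -0.0006] w 0.0852 gf 0.0 F [-0.4  0.6  1.1] q6 86.0
```

View pics/c2.png

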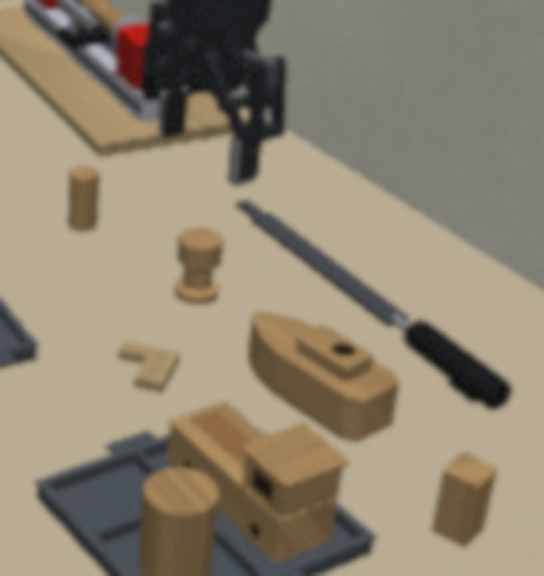

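```bash
python3 -m jog '[[-0.003,0.003,0,0.001,0.001,0.02,100],[0,0,0,0,0,0.035,100],[0,0,0,0,0,0.025,100],[0,0,0,0,0,0.0076,100],[0,0,0,0,0,0,100],[0,0,0,0,0,0,20],[0,0,0,0,0,0,20],[0,0,0,0,0,0,20],[0,0,0,0,0,0,20]]' 25;  python3 go.py .6903 .0817 .020 -89; python3 -m jog '[[0,0,0,0,0,-0.02,20],[0,0,0,0,0,-0.045,20],[0,0,0,0,0,-0.04,20],[0,0,0,0,0,0,20]]'; python3 go.py .4903 -.1152 .125 -89
```

```text
time_s: 17.25
position: [0.6904, 0.0817, 0.0205]
tool_rot: [[1.0, 0.017, 0.001], [0.017, -1.0, 0.0], [0.001, -0.0, -1.0]]
ft_force: [-0.4, 0.7, 4.3]
grip_width: 0.035
gripper_force: 25.0
t 17.25 pos [0.6904 0.0817 0.0205] shift(tool) [-0.0001 -0.      0.0005] turn [-0.     -0.001  -0.0003] w 0.035 gf 25.0 F [-0.4  0.7  4.3] q6 86.0
time_s: 17.75
position: [0.6915, 0.0816, 0.1285]
tool_rot: [[1.0, 0.017, 0.007], [0.017, -1.0, -0.0], [0.007, 0.0, -1.0]]
ft_force: [-0.0, 0.3, -0.9]
grip_width: 0.0347
gripper_force: 25.1
t 17.75 pos [0.6915 0.0816 0.1285] shift(tool) [-0.2046  0.1933  0.0022] turn [ 0.0004 -0.0065 -0.0003] w 0.0347 gf 25.1 F [-0.   0.3 -0.9] q6 86.0
```

Width 35 mm, held on the collar. Carry it to the chimney compartment; contact is expected near z .0245.

```bash
python3 -m jog '[[0,-0.006,0,-0.0409,0.0387,0,20],[0,0,0,-0.0409,0.0387,0,20],[0,0,0,-0.0409,0.0387,0,20],[0,0,0,-0.0409,0.0387,0,20],[0,0,0,-0.0409,0.0387,0,20],[0,0,0,0,0,0,20],[0,0,0,0,0,0.03,20],[0,0,0,0,0,0.04,20],[0,0,0,0,0,0.02,20],[0,0,0,0,0,0,20]]' >/dev/null; python3 -m jog '[[0,0,0,0,0,0,20]]';  python3 go.py .4903 -.1152 .0245 -89
```

```text
time_s: 19.12
position: [0.4891, -0.1152, 0.0363]
tool_rot: [[1.0, 0.018, -0.005], [0.018, -1.0, -0.0], [-0.005, 0.0, -1.0]]
ft_force: [-0.5, -1.1, -0.5]
grip_width: 0.0349
gripper_force: 25.2
t 19.12 pos [ 0.4891 -0.1152  0.0363] shift(tool) [0.0013 0.     0.0118] turn [0.0003 0.0053 0.0001] w 0.0349 gf 25.2 F [-0.5 -1.1 -0.5] q6 62.4
```

```bash
python3 -m jog '[[0,0.005,0,0.001,0,0.006,20],[0,0,0,0,0,0.004,20],[0,0,0,0,0,0.002,20],[0,0,0,0,0,0.0005,20],[0,0,0,0,0,0,20]]'; python3 -m jog '[[0,0,0,0,0,0,56],[0,0,0,0,0,0,56],[0,0,0,0,0,-0.03,56],[0,0,0,0,0,-0.05,56],[0,0,0,0,0,-0.05,56],[0,0,0,0,0,0,100]]'; python3 go.py .6874 -.0837 .11 7.8
```

```text
time_s: 19.75
position: [0.4895, -0.1153, 0.0244]
tool_rot: [[1.0, 0.017, -0.0], [0.017, -1.0, -0.0], [-0.0, 0.0, -1.0]]
ft_force: [-3.8, 1.7, 12.9]
grip_width: 0.0349
gripper_force: 26.1
time_s: 20.5
position: [0.491, -0.116, 0.1564]
tool_rot: [[1.0, 0.017, 0.005], [0.017, -1.0, -0.003], [0.005, 0.003, -1.0]]
ft_force: [-0.4, 0.5, -1.1]
grip_width: 0.0646
gripper_force: 0.0
t 20.5 pos [ 0.491  -0.116   0.1564] shift(tool) [ 0.1967 -0.029   0.0474] turn [ 6.9000e-03 -1.2000e-03 -1.6898e+00] w 0.0646 gf 0.0 F [-0.4  0.5 -1.1] q6 62.3
```

```bash
python3 -m jog '[[0,0,0,0.0492,-0.0072,0,100],[0,0,0,0.0492,-0.0072,0,100],[0,0,0,0.0492,-0.0072,0,100],[0,0,0,0.0492,-0.0072,0,100]]' >/dev/null; python3 -m jog '[[0,0,-0.169,0,0,0.004,100],[0,0,-0.169,0,0,0.004,100],[0,0,-0.169,0,0,0.004,100],[0,0,-0.169,0,0,0.004,100],[0,0,-0.169,0,0,0.004,100],[0,0,-0.169,0,0,0.004,100],[0,0,-0.169,0,0,0.004,100],[0,0,-0.169,0,0,0.004,100],[0,0,-0.169,0,0,0.004,100],[0,0,-0.169,0,0,0.004,100]]' >/dev/null; python3 -m jog '[[0,0,0,0,0,0,100]]'; python3 go.py .6874 -.0837 .008 7.8
```

```text
time_s: 22.38
position: [0.6852, -0.083, 0.1111]
tool_rot: [[-0.134, 0.991, -0.004], [0.991, 0.134, 0.001], [0.001, -0.004, -1.0]]
ft_force: [0.7, -0.5, -0.0]
grip_width: 0.0856
gripper_force: 0.0
t 22.38 pos [ 0.6852 -0.083   0.1111] shift(tool) [-0.0011  0.0025  0.1031] turn [-0.0039 -0.0015 -0.0014] w 0.0856 gf 0.0 F [ 0.7 -0.5 -0. ] q6 -24.4
```

```bash
python3 -m jog '[[-0.003,-0.001,0,-0.001,0.0015,0.02,100],[0,0,0,0,0,0.035,100],[0,0,0,0,0,0.03,100],[0,0,0,0,0,0.012,100],[0,0,0,0,0,0.004,100],[0,0,0,0,0,0,100],[0,0,0,0,0,0,30],[0,0,0,0,0,0,30],[0,0,0,0,0,0,30],[0,0,0,0,0,0,30]]' 50;  python3 go.py .6874 -.0837 .008 7.8; python3 -m jog '[[0,0,0,0,0,-0.02,30],[0,0,0,0,0,-0.045,30],[0,0,0,0,0,-0.035,30],[0,0,0,0,0,0,30]]'; python3 go.py .4987 .1314 .11 -4.8
```

```text
time_s: 23.62
position: [0.6881, -0.0841, 0.0132]
tool_rot: [[-0.136, 0.991, 0.004], [0.991, 0.136, -0.001], [-0.002, 0.004, -1.0]]
ft_force: [-0.5, 0.6, 5.7]
grip_width: 0.049
gripper_force: 54.2
t 23.62 pos [ 0.6881 -0.0841  0.0132] shift(tool) [ 0.0005 -0.0007  0.0052] turn [0.0037 0.0016 0.    ] w 0.049 gf 54.2 F [-0.5  0.6  5.7] q6 -24.5
time_s: 24.12
position: [0.6883, -0.0842, 0.1147]
tool_rot: [[-0.136, 0.991, 0.007], [0.991, 0.136, -0.002], [-0.003, 0.006, -1.0]]
ft_force: [1.2, -0.3, -1.8]
grip_width: 0.0486
gripper_force: 53.5
t 24.12 pos [ 0.6883 -0.0842  0.1147] shift(tool) [ 0.2394 -0.1586  0.003 ] turn [0.0067 0.0022 0.2201] w 0.0486 gf 53.5 F [ 1.2 -0.3 -1.8] q6 -24.5
```

```bash
python3 -m jog '[[0.006,0.002,0,0.0399,-0.0267,0,30],[0,0,0,0.0399,-0.0267,0,30],[0,0,0,0.0399,-0.0267,0,30],[0,0,0,0.0399,-0.0267,0,30],[0,0,0,0.0399,-0.0267,0,30],[0,0,0,0.0399,-0.0267,0,30],[0,0,0.11,0,0,0.01,30],[0,0,0.11,0,0,0.02,30],[0,0,0,0,0,0.02,30],[0,0,0,0,0,0.02,30]]' >/dev/null; python3 -m jog '[[0,0,0,0,0,0,30],[0,0,0,0,0,0,30],[0,0,0,0,0,0,30]]';  python3 go.py .4965 .1313 .0172 -4.8
python3 - <<'E'
from h import *
save("side","h1.png",(220,180,460,360),3.3)
E
```

```text
time_s: 25.75
position: [0.4961, 0.1315, 0.0433]
tool_rot: [[0.084, 0.996, -0.003], [0.997, -0.084, 0.001], [0.0, -0.003, -1.0]]
ft_force: [0.3, 0.1, -2.6]
grip_width: 0.0491
gripper_force: 53.2
t 25.75 pos [0.4961 0.1315 0.0433] shift(tool) [-0.0002  0.0005  0.0261] turn [-0.0032 -0.0004  0.0001] w 0.0491 gf 53.2 F [ 0.3  0.1 -2.6] q6 6.4
```

View pics/h1.png

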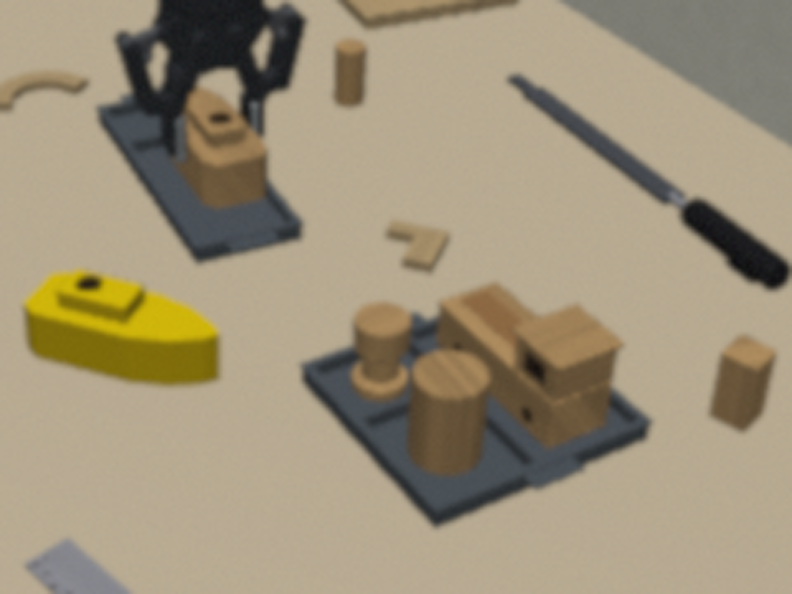

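Engine, boiler and chimney stand properly, and the hull hangs over its compartment. Lowering the hull.

```bash
python3 -m jog '[[-0.003,0,0,0,0,0.012,30],[0,0,0,0,0,0.008,30],[0,0,0,0,0,0.004,30],[0,0,0,0,0,0.002,30],[0,0,0,0,0,0.0005,30],[0,0,0,0,0,0,30]]'; python3 -m jog '[[0,0,0,0,0,0,70],[0,0,0,0,0,0,70],[0,0,0,0,0,0,70],[0,0,0,0,0,-0.03,70],[0,0,0,0,0,-0.05,70],[0,0,0,0,0,-0.05,70],[0,0,0,0,0,0,100],[0,0,0,0,0,0,100]]'; python3 go.py .6681 .2240 .105 -4.8
```

```text
time_s: 26.55
position: [0.4955, 0.1315, 0.0172]
tool_rot: [[0.083, 0.997, -0.001], [0.997, -0.083, 0.0], [0.0, -0.001, -1.0]]
ft_force: [-4.9, -0.9, 10.8]
grip_width: 0.0486
gripper_force: 54.7
time_s: 27.55
position: [0.4955, 0.1315, 0.1456]
tool_rot: [[0.084, 0.996, -0.002], [0.996, -0.084, 0.0], [0.0, -0.002, -1.0]]
ft_force: [-0.7, 1.3, -0.8]
grip_width: 0.0855
gripper_force: 0.0
t 27.55 pos [0.4955 0.1315 0.1456] shift(tool) [0.1066 0.1644 0.0402] turn [-0.0024 -0.0002  0.0001] w 0.0855 gf 0.0 F [-0.7  1.3 -0.8] q6 6.4
```

```bash
python3 -m jog '[[-0.002,0,0,0.0267,0.0411,0.01,100],[0,0,0,0.0267,0.0411,0.01,100],[0,0,0,0.0266,0.0411,0.01,100],[0,0,0,0.0266,0.0411,0.01,100],[0,0,0,0,0,0,100],[0,0,0,0,0,0,100],[0,0,0,0,0,0,100]]' >/dev/null; python3 go.py .6681 .2240 .020 -4.8
```

```text
t 28.43 pos [0.668  0.2235 0.1066] shift(tool) [0.0005 0.0001 0.0866] turn [ 0.0003 -0.0001 -0.0003] w 0.0857 gf 0.0 F [-0.6  0.3  0.7] q6 13.7
```

```bash
python3 -m jog '[[0,0,0,0.0005,0,0.02,100],[0,0,0,0,0,0.035,100],[0,0,0,0,0,0.025,100],[0,0,0,0,0,0.0066,100],[0,0,0,0,0,0,100],[0,0,0,0,0,0,10],[0,0,0,0,0,0,10],[0,0,0,0,0,0,10],[0,0,0,0,0,0,10],[0,0,0,0,0,0,10]]' 25;  python3 go.py .6681 .2240 .020 -4.8; python3 -m jog '[[0,0,0,0,0,-0.02,10],[0,0,0,0,0,-0.045,10],[0,0,0,0,0,-0.03,10],[0,0,0,0,0,0,10]]'; python3 go.py .5066 .2519 .115 -4.8
```

```text
time_s: 29.68
position: [0.6689, 0.2245, 0.0202]
tool_rot: [[0.084, 0.996, 0.001], [0.996, -0.084, 0.0], [0.0, 0.001, -1.0]]
ft_force: [0.0, -0.4, 3.2]
grip_width: 0.025
gripper_force: 25.8
t 29.68 pos [0.6689 0.2245 0.0202] shift(tool) [-0.0006 -0.0008  0.0002] turn [ 0.0013 -0.0004  0.0001] w 0.025 gf 25.8 F [ 0.  -0.4  3.2] q6 13.8
time_s: 30.18
position: [0.6696, 0.2247, 0.1172]
tool_rot: [[0.084, 0.996, 0.005], [0.997, -0.084, 0.001], [0.001, 0.005, -1.0]]
ft_force: [-0.5, 0.2, -0.3]
grip_width: 0.0247
gripper_force: 25.6
t 30.18 pos [0.6696 0.2247 0.1172] shift(tool) [ 0.0135 -0.1647  0.0014] turn [ 0.0054 -0.0014  0.0002] w 0.0247 gf 25.6 F [-0.5  0.2 -0.3] q6 13.8
```

```bash
python3 -m jog '[[0.005,-0.001,0,0.0034,-0.0412,0,10],[0,0,0,0.0034,-0.0412,0,10],[0,0,0,0.0034,-0.0412,0,10],[0,0,0,0.0034,-0.0411,0,10],[0,0,0,0,0,0.02,10],[0,0,0,0,0,0.04,10],[0,0,0,0,0,0.02,10],[0,0,0,0,0,0,10],[0,0,0,0,0,0,10],[0,0,0,0,0,0,10]]'; python3 go.py .5066 .2519 .0242 -4.8
```

```text
time_s: 31.42
position: [0.5058, 0.2519, 0.036]
tool_rot: [[0.084, 0.996, -0.003], [0.996, -0.084, 0.0], [-0.0, -0.003, -1.0]]
ft_force: [-0.4, 0.6, -0.2]
grip_width: 0.0252
gripper_force: 25.6
t 31.43 pos [0.5058 0.2519 0.036 ] shift(tool) [0.0001 0.0009 0.0118] turn [-0.0028  0.0002  0.0001] w 0.0252 gf 25.6 F [-0.4  0.6 -0.2] q6 19.2
```

```bash
python3 -m jog '[[-0.003,0,0,0,0.0005,0.006,10],[0,0,0,0,0,0.004,10],[0,0,0,0,0,0.0015,10],[0,0,0,0,0,0.0005,10],[0,0,0,0,0,0,10]]'; python3 -m jog '[[0,0,0,0,0,0,50],[0,0,0,0,0,0,50],[0,0,0,0,0,0,50],[0,0,0,0,0,-0.03,50],[0,0,0,0,0,-0.05,50],[0,0,0,0,0,-0.05,50],[0,0,0,-0.02,-0.05,-0.04,50],[0,0,0,0.05,-0.05,0,50],[0,0,0,0.05,-0.05,0,50],[0,0,0,0.05,-0.04,0,50]]';python3 -m jog '[[0,0,0,0.05,-0.02,0,50],[0,0,0,0.05,-0.02,0,50],[0,0,0,0,0,0,50],[0,0,0,0,0,0,50]]'
python3 - <<'E'
from h import *
save("top","f1.png",(150,140,520,310),2.1); save("side","f2.png",(220,180,460,360),3.3)
E
```

```text
time_s: 32.05
position: [0.5057, 0.2517, 0.0241]
tool_rot: [[0.083, 0.997, -0.001], [0.997, -0.083, -0.001], [-0.001, -0.001, -1.0]]
ft_force: [-4.6, -0.1, 9.1]
grip_width: 0.0251
gripper_force: 26.7
time_s: 33.3
position: [0.3411, 0.3856, 0.1909]
tool_rot: [[0.084, 0.996, -0.001], [0.996, -0.084, -0.0], [-0.0, -0.001, -1.0]]
ft_force: [1.0, 0.4, -0.3]
grip_width: 0.0426
gripper_force: 0.0
time_s: 33.8
position: [0.311, 0.4871, 0.1903]
tool_rot: [[0.083, 0.997, -0.002], [0.997, -0.083, -0.001], [-0.002, -0.002, -1.0]]
ft_force: [1.0, 0.5, 0.3]
grip_width: 0.0425
gripper_force: 0.0
```

View pics/f1.png

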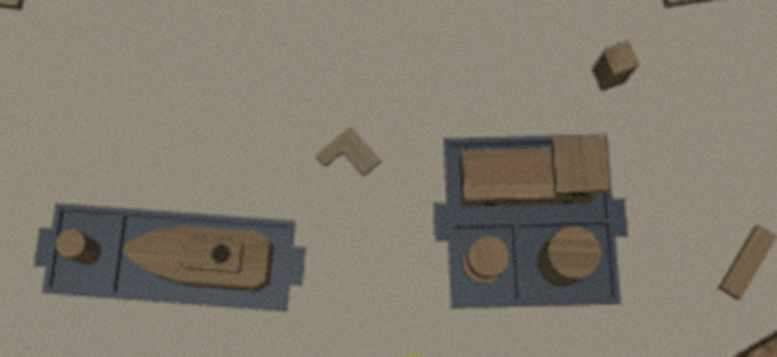

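View pics/f2.png

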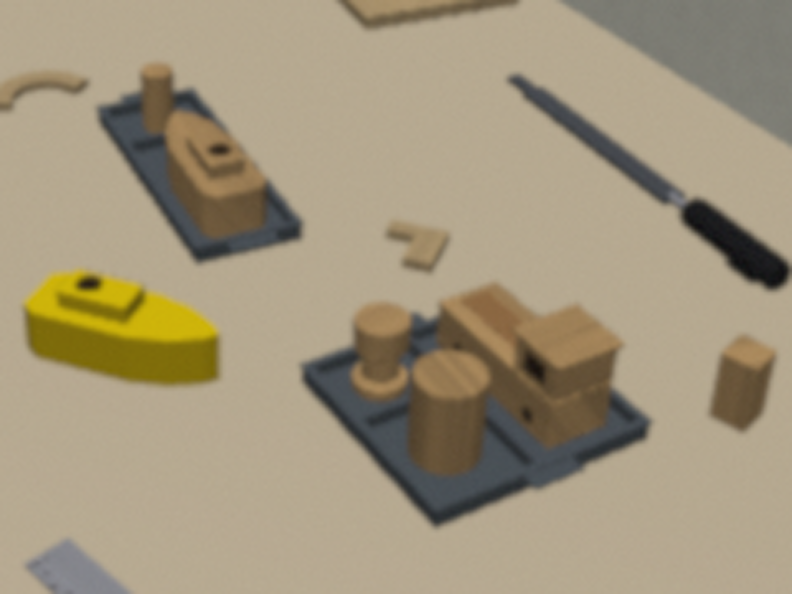

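All five pieces look seated and the post is unmoved (616,62). I'll check engine, hull and the rounds numerically.

Run:
```python
from h import *
c=cam("top"); B=lambda u,v,z:back(c,(u+.5)/2.1-.5+150,(v+.5)/2.1-.5+140,z)[:2]
def T(p,o,a):
    a=np.radians(a); return np.round(np.array([[np.cos(a),np.sin(a)],[-np.sin(a),np.cos(a)]])@(np.array(p)-o)*1000,1)
E=lambda p:T(p,(.5311,-.1585),1); H=lambda p:T(p,(.5,.1732),-4.8)
print("eng front",E(B(462,175,.04)),"roof end",E(B(608,163,.07)),"boiler",E(B(574,252,.064)),"chim",E(B(488,257,.056)))
print("bow",H(B(124,248,.04)),"stern",H(B(270,258,.04)),"funnel",H(B(71,244,.056)))
print(B(621,56,.052))
```

```text
eng front [37.3 63.4] roof end [ 36.9 -61. ] boiler [-39.6 -26.9] chim [-40.6  46.1]
bow [ 0.7 35.2] stern [  1.3 -95.3] funnel [-1.5 77.2]
[ 0.67486755 -0.2421269 ]
```

```bash
python3 -c "
from rig import job; print(job.close_job())"
```

```text
the job is handed in; nothing more can be done
None
```

Both kits are made up and the job is handed in at about 34 s of the 112 s: in the last pictures all five blanks stand upright in their own compartments, measured within about 3 mm of where I aimed, and the square post has not moved; no verdict came back.

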